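# Nest the fired bowls on the dust extractor, switching it on before and off after

### The arm

A 6-joint arm with a two-finger parallel gripper is mounted at the origin on a cart in front of the work surface, level with it; the furniture and walls round the work are solid. World frame = base frame: x ahead of the robot, y to its left, z up, the work surface at z = 0. Lengths are in m, angles in rad, forces in N, time in s.
With the tool pointing down it reaches from about 0.15 to 0.775 m from the base axis. Payload 6.1 kg.
Tool frame: the origin (TCP) lies at the very end of the fingers, on their centre line; the grasp point (between the pads) lies 19 mm behind it; z points along the fingers, y is the line along which they close (so a half turn about z gives the same grasp; the last joint's range is limited). The gripper opens to 85 mm and grips with 20 to 120 N. Pads are 22 mm wide; open, the fingers measure 114 mm over their backs; the gripper's body (76 mm by 85 mm) begins 54 mm behind the grasp point. The pads swing forward as they close: fully open they stand 13 mm farther back than shut.
Start: joints at [-1.145, 0.126, -0.04, 1.405, 0, 1.571], TCP at [0.217, -0.478, 0.231] pointing down, gripper open.
Joint ranges: [-2.72, 2.72], [-0.95, 1.95], [-1.27, 1.35], [-1.78, 2.02], [-1.46, 1.47], [-3.14, 3.14]. Speed limits (rad/s): [2.39, 2.39, 3.01, 3.14, 3.14, 3.14].

### API

Orientations are given as a rotation vector (axis times angle).
In Python, from bench import bot, cams gives the robot as it stands.
- The arm moves only by the tool drive_tool, never from a script. Its argument "steps" is text: rows parted by semicolons, each of 4 numbers parted by spaces: the shift along the world's x, y, z normalised to -1 to 1, where 1 is 0.02 m, then the turn about the world's z normalised to -1 to 1, where 1 is 0.08 rad. In form: dx dy dz roll; .... A call has 1 to 12 rows; each row shifts and turns the commanded pose from where the row before left it; what a row does not reach is not made up. A row lasts 1/10 s, in which the tool goes at most 50 mm and 8.59 degrees, less where a joint would pass 70% of its speed; a pose out of reach is approached as far as the arm can. A call with a number of a shift or a turn outside -1 to 1 is refused whole. A call with a gripper value outside its range is refused whole. "gripper" is the opening, from -1 (shut) to 1 (fully open), so that 0 is half open, set as the call begins (left out, the last holds). The fingers move at their own pace and stop on an object; the grip force is fixed at half the most. Time passes only in rows, so rows that do not move let the fingers close. It gives the time, the measured TCP pose, the force, the opening and the grip force at its end, in the units of the state.
- bot.sense(): the state, without advancing time (a new reading comes with each control period).
- cams.get_image(name): name is "scene" or "top"; returns a dict with "image" (384x512x3 uint8, red, green, blue), "fx", "fy", "cx", "cy" (pixels), "world_to_cam" (4x4, takes a point from world to camera coordinates). Camera axes: x right, y up, looking along -z (the intrinsics and any distortion apply to the point x, -y, -z); pixel columns grow to the right and rows downward; lengths in m; the calibration is good to about 2 mm. A picture is of the moment at which its call begins. There is no depth.
- bot.hand_in(): hands the job in; it is judged then, once.
The state is a dict: "time": time; "joint_pos": joint angles; "qvel": joint speeds; "joint_torque": joint torques, N m; "eef_pos": TCP position; "tool_rot": TCP orientation; "contact_force": force on the tool from outside, world axes, zero at the start; "torque": the same for the moment, N m; "gripper_width": opening from 0.0 (shut) to 1.0 (fully open); "gripper_force": force on a finger pad.
Only numpy, scipy, OpenCV 4.12 (cv2) and the standard library are available. Lean on these libraries where they do the work, as an engineer would, in place of code of your own. Each camera call takes 0.05 s, during which the arm holds its last target. There are 200 camera calls.

### The job

The fired clay bowls shed dust when they rub together, so first switch on the bench dust extractor: pull its knob right out against the spring, then let go so that it springs back. Then gather all the bowls from the table into one upright nested stack on the extractor's round grille, inside its guard ring, each bowl fully home with its collar on the rim of the one below. When the stack is complete, switch the extractor off by pulling the knob right out once more and letting it spring back; leave the glazed jar and the clay morels at the back where they are.

Things in the scene. Friction and masses are not known exactly. Their poses are not given: they have to be found in the camera images.
- grille (a point): Centre of the round grille (112 mm across, level, dark slats, a guard ring 12 mm high round it) on the extractor, a low grey box fixed to the table; the point lies on the slats, 41 mm above the table. Frame of the box: z up, y towards the box's left end, -x its front. The box is 150 mm deep (x) and reaches 75 mm to +y and 139 mm to -y of this point; the control block with the knob stands at its -y end.
- knob_grip (a point): Black round pull knob, 30 mm across and 26 mm long, on the sloped top of the control block at the right end of the extractor. Point on its axis, half-way along it (13 mm below its flat top, about 18 mm off the panel). Its z axis is the pull direction, out of the panel: up and leaning 0.30 rad from vertical towards the extractor's front.
- pull_knob (a joint): How far the knob is pulled out, in m: 0 at rest, 0.012 at the stop; each pull beyond about 0.009 switches the extractor over (on, then off). A spring draws it back: about 3 N at rest, 9.5 N at the stop.
- bowl0_mid (a point): Small bisque-fired clay bowl, upright, open on top, one of up to six alike (absent: None). 46 mm high; foot 46 mm across, widening to 56 mm at 28 mm height; above that an upright collar 64 mm across, 18 mm high, 2.5 mm thick, made to be gripped across; inside 58 mm wide at the rim. 100 g. Point on the axis, half-way up (23 mm above the foot); z up. Nested, each bowl stands 18 mm above the one it is in.
- bowl1_mid (a point): Another such clay bowl, the same in every way as bowl0_mid; point on its axis, 23 mm above its foot; z up. Absent: None.
- bowl2_mid (a point): Another such clay bowl, the same in every way as bowl0_mid; point on its axis, 23 mm above its foot; z up. Absent: None.
- bowl3_mid (a point): Another such clay bowl, the same in every way as bowl0_mid; point on its axis, 23 mm above its foot; z up. Absent: None.
- bowl4_mid (a point): Another such clay bowl, the same in every way as bowl0_mid; point on its axis, 23 mm above its foot; z up. Absent: None.
- bowl5_mid (a point): Another such clay bowl, the same in every way as bowl0_mid; point on its axis, 23 mm above its foot; z up. Absent: None.
- glaze_jar: Bystander: stoneware jar with brown foot and cream glaze, 61 mm across, 66 mm high, behind the extractor; origin under its centre.
- clay_morel: Bystander: the tallest of three brown clay morels behind the extractor, 34 mm across, 47 mm high, the only loose one; origin under its centre.

How it is judged:
On the way, in this order (a step that is already met when the one before it is completed fails the run):
1. the extractor's knob is pulled right out (over 9 mm) (value of joint pull_knob above 0.009 m), for 0.1 s.
2. the knob is let go and has sprung back (value of joint pull_knob below 0.002 m and contact force between the fingers and pull_knob below 0.1 N), for 0.1 s.
3. all bowls are nested in one stack on the grille, and let go (horizontal distance between each of bowl0_mid, bowl1_mid, bowl2_mid, bowl3_mid, bowl4_mid, bowl5_mid and grille below 0.038 m and angle between each of bowl0_mid, bowl1_mid, bowl2_mid, bowl3_mid, bowl4_mid, bowl5_mid's own z axis and vertical below 0.12 rad and (z of bowl0_mid in the frame of grille between 0.018 and 0.028 m or z of bowl0_mid in the frame of grille between 0.036 and 0.046 m or z of bowl0_mid in the frame of grille between 0.054 and 0.064 m or z of bowl0_mid in the frame of grille between 0.072 and 0.082 m or z of bowl0_mid in the frame of grille between 0.09 and 0.1 m or z of bowl0_mid in the frame of grille between 0.108 and 0.118 m) and horizontal distance between bowl0_mid and bowl1_mid below 0.01 m and horizontal distance between each of bowl0_mid, bowl1_mid and bowl2_mid below 0.01 m and horizontal distance between each of bowl0_mid, bowl1_mid, bowl2_mid and bowl3_mid below 0.01 m and horizontal distance between each of bowl0_mid, bowl1_mid, bowl2_mid, bowl3_mid and bowl4_mid below 0.01 m and horizontal distance between each of bowl0_mid, bowl1_mid, bowl2_mid, bowl3_mid, bowl4_mid and bowl5_mid below 0.01 m and (z of bowl1_mid in the frame of grille between 0.018 and 0.028 m or z of bowl1_mid in the frame of grille between 0.036 and 0.046 m or z of bowl1_mid in the frame of grille between 0.054 and 0.064 m or z of bowl1_mid in the frame of grille between 0.072 and 0.082 m or z of bowl1_mid in the frame of grille between 0.09 and 0.1 m or z of bowl1_mid in the frame of grille between 0.108 and 0.118 m) and (z of bowl2_mid in the frame of grille between 0.018 and 0.028 m or z of bowl2_mid in the frame of grille between 0.036 and 0.046 m or z of bowl2_mid in the frame of grille between 0.054 and 0.064 m or z of bowl2_mid in the frame of grille between 0.072 and 0.082 m or z of bowl2_mid in the frame of grille between 0.09 and 0.1 m or z of bowl2_mid in the frame of grille between 0.108 and 0.118 m) and (z of bowl3_mid in the frame of grille between 0.018 and 0.028 m or z of bowl3_mid in the frame of grille between 0.036 and 0.046 m or z of bowl3_mid in the frame of grille between 0.054 and 0.064 m or z of bowl3_mid in the frame of grille between 0.072 and 0.082 m or z of bowl3_mid in the frame of grille between 0.09 and 0.1 m or z of bowl3_mid in the frame of grille between 0.108 and 0.118 m) and (z of bowl4_mid in the frame of grille between 0.018 and 0.028 m or z of bowl4_mid in the frame of grille between 0.036 and 0.046 m or z of bowl4_mid in the frame of grille between 0.054 and 0.064 m or z of bowl4_mid in the frame of grille between 0.072 and 0.082 m or z of bowl4_mid in the frame of grille between 0.09 and 0.1 m or z of bowl4_mid in the frame of grille between 0.108 and 0.118 m) and (z of bowl5_mid in the frame of grille between 0.018 and 0.028 m or z of bowl5_mid in the frame of grille between 0.036 and 0.046 m or z of bowl5_mid in the frame of grille between 0.054 and 0.064 m or z of bowl5_mid in the frame of grille between 0.072 and 0.082 m or z of bowl5_mid in the frame of grille between 0.09 and 0.1 m or z of bowl5_mid in the frame of grille between 0.108 and 0.118 m) and contact force between the fingers and bowl0 below 0.1 N and contact force between the fingers and bowl1 below 0.1 N and contact force between the fingers and bowl2 below 0.1 N and contact force between the fingers and bowl3 below 0.1 N and contact force between the fingers and bowl4 below 0.1 N and contact force between the fingers and bowl5 below 0.1 N), for 0.3 s.
4. with the stack complete, the knob is pulled right out again (over 9 mm) (value of joint pull_knob above 0.009 m and horizontal distance between each of bowl0_mid, bowl1_mid, bowl2_mid, bowl3_mid, bowl4_mid, bowl5_mid and grille below 0.038 m and angle between each of bowl0_mid, bowl1_mid, bowl2_mid, bowl3_mid, bowl4_mid, bowl5_mid's own z axis and vertical below 0.12 rad and (z of bowl0_mid in the frame of grille between 0.018 and 0.028 m or z of bowl0_mid in the frame of grille between 0.036 and 0.046 m or z of bowl0_mid in the frame of grille between 0.054 and 0.064 m or z of bowl0_mid in the frame of grille between 0.072 and 0.082 m or z of bowl0_mid in the frame of grille between 0.09 and 0.1 m or z of bowl0_mid in the frame of grille between 0.108 and 0.118 m) and horizontal distance between bowl0_mid and bowl1_mid below 0.01 m and horizontal distance between each of bowl0_mid, bowl1_mid and bowl2_mid below 0.01 m and horizontal distance between each of bowl0_mid, bowl1_mid, bowl2_mid and bowl3_mid below 0.01 m and horizontal distance between each of bowl0_mid, bowl1_mid, bowl2_mid, bowl3_mid and bowl4_mid below 0.01 m and horizontal distance between each of bowl0_mid, bowl1_mid, bowl2_mid, bowl3_mid, bowl4_mid and bowl5_mid below 0.01 m and (z of bowl1_mid in the frame of grille between 0.018 and 0.028 m or z of bowl1_mid in the frame of grille between 0.036 and 0.046 m or z of bowl1_mid in the frame of grille between 0.054 and 0.064 m or z of bowl1_mid in the frame of grille between 0.072 and 0.082 m or z of bowl1_mid in the frame of grille between 0.09 and 0.1 m or z of bowl1_mid in the frame of grille between 0.108 and 0.118 m) and (z of bowl2_mid in the frame of grille between 0.018 and 0.028 m or z of bowl2_mid in the frame of grille between 0.036 and 0.046 m or z of bowl2_mid in the frame of grille between 0.054 and 0.064 m or z of bowl2_mid in the frame of grille between 0.072 and 0.082 m or z of bowl2_mid in the frame of grille between 0.09 and 0.1 m or z of bowl2_mid in the frame of grille between 0.108 and 0.118 m) and (z of bowl3_mid in the frame of grille between 0.018 and 0.028 m or z of bowl3_mid in the frame of grille between 0.036 and 0.046 m or z of bowl3_mid in the frame of grille between 0.054 and 0.064 m or z of bowl3_mid in the frame of grille between 0.072 and 0.082 m or z of bowl3_mid in the frame of grille between 0.09 and 0.1 m or z of bowl3_mid in the frame of grille between 0.108 and 0.118 m) and (z of bowl4_mid in the frame of grille between 0.018 and 0.028 m or z of bowl4_mid in the frame of grille between 0.036 and 0.046 m or z of bowl4_mid in the frame of grille between 0.054 and 0.064 m or z of bowl4_mid in the frame of grille between 0.072 and 0.082 m or z of bowl4_mid in the frame of grille between 0.09 and 0.1 m or z of bowl4_mid in the frame of grille between 0.108 and 0.118 m) and (z of bowl5_mid in the frame of grille between 0.018 and 0.028 m or z of bowl5_mid in the frame of grille between 0.036 and 0.046 m or z of bowl5_mid in the frame of grille between 0.054 and 0.064 m or z of bowl5_mid in the frame of grille between 0.072 and 0.082 m or z of bowl5_mid in the frame of grille between 0.09 and 0.1 m or z of bowl5_mid in the frame of grille between 0.108 and 0.118 m)), for 0.1 s.
5. the knob is let go and has sprung back (all of step 2), for 0.1 s.
At the end, for the whole second after the job is handed in: All bowls present stand in one upright stack (tilt under 0.12 rad) within 38 mm of the grille's centre, axes within 10 mm of one another, each fully home (within 5 mm of its place, 18 mm per bowl) and let go; the knob is back at rest (under 2 mm) (all of step 3 and value of joint pull_knob below 0.002 m); the robot touches nothing.
It fails at once if the glazed jar or the clay morel is shifted more than 30 mm (distance of any of glaze_jar, clay_morel from where it was at the start of the episode above 0.03 m).
Of bowl0, bowl1, bowl2, bowl3, bowl4, bowl5 only 4 to 6 are there at a start; the rules pass over those that are not, and their reading is None.
At some moment in a run one of bowl0, bowl1, bowl2, bowl3, bowl4, bowl5 may be knocked a few centimetres aside while the robot is not near it.
It also fails if it takes over 210 s, if anything falls off the work surface, if the arm or the gripper's body presses on something with over 40 N, if the wrist force passes 120 N, or if a joint passes its speed limit or range.

## Working session

There is one attempt and no reset: what is moved stays moved. The work goes in short steps, Python scripts to look and compute and a tool call to move; the robot and the scene stay as the last step left them, time stands still between calls to the robot, and variables do not carry over. Pictures are saved under pics/ and viewed, at most 14 in all, crops included, and the job is handed in when it is done.

Besides the shell and the picture viewer there is one more tool, called after ">>>" as name(argument=value, ...) on one line, values as JSON. drive_tool: Moves the arm, as the interface text tells. Its arguments: {"type":"object","properties":{"steps":{"type":"string"},"gripper":{"type":"number"}},"required":["steps"]}

```bash
mkdir -p pics; cat > h.py <<'E'
import numpy as np,cv2
from bench import bot,cams
def ray(d,u,v):
    # world ray through pixel
    T=np.linalg.inv(d['world_to_cam'])
    c=np.array([(u-d['cx'])/d['fx'],-(v-d['cy'])/d['fy'],-1.])
    return T[:3,3],T[:3,:3]@c
def onplane(d,u,v,z):
    o,r=ray(d,u,v); return o+r*(z-o[2])/r[2]
def proj(d,p):
    q=d['world_to_cam']@np.append(p,1.); return d['cx']+d['fx']*q[0]/-q[2], d['cy']-d['fy']*q[1]/-q[2]
def save(d,n): cv2.imwrite('pics/'+n,cv2.resize(d['image'][:,:,::-1],(800,600),interpolation=cv2.INTER_CUBIC))
E
python3 - <<'E'
from h import *
for n in('scene','top'):
    d=cams.get_image(n); save(d,n+'0.png'); print(n,{k:d[k] for k in d if k!='image'})
    np.savez('pics/'+n+'0.npz',**d)
print(bot.sense())
E
```

```text
scene {'fx': 491.1424529020512, 'fy': 491.1424529020512, 'cx': 254.74592413702422, 'cy': 186.14224667151967, 'world_to_cam': array([[ 0.3062035 ,  0.95189564, -0.01158057, -0.32000751],
       [-0.83519366,  0.27446099,  0.47657393,  0.39351943],
       [ 0.45682706, -0.13625659,  0.87905812, -1.28790128],
       [ 0.        ,  0.        ,  0.        ,  1.        ]])}
top {'fx': 350.0471375193087, 'fy': 350.0471375193087, 'cx': 251.8891959165511, 'cy': 183.63731421436628, 'world_to_cam': array([[ 0.0127996 , -0.99970356, -0.02071124,  0.13911548],
       [ 0.98820467,  0.00948583,  0.15284486, -0.58366452],
       [-0.15260309, -0.0224233 ,  0.98803314, -0.85064226],
       [ 0.        ,  0.        ,  0.        ,  1.        ]])}
{'time': 0.1, 'joint_pos': array([-1.14498532e+00,  1.26361243e-01, -4.05179986e-02,  1.40542500e+00,
       -6.53577460e-06,  1.57084016e+00]), 'qvel': array([-0.00091018, -0.00166223,  0.00251683,  0.00047724, -0.00013973,
        0.00030811]), 'joint_torque': array([-6.21222734e-04, -4.36905885e+01,  3.53603947e+01,  1.37936082e-02,
       -5.76157072e-05, -1.71820659e-05]), 'eef_pos': array([ 0.21669698, -0.47777317,  0.23057952]), 'tool_rot': array([-3.06923423e+00, -6.63442289e-01,  5.10338205e-04]), 'contact_force': array([ 0.48062799,  0.10894951, -1.06687461]), 'torque': array([0.00494594, 0.02406796, 0.01560019]), 'gripper_force': 0.0, 'gripper_width': 1.0011841143062068}
```

View pics/scene0.png

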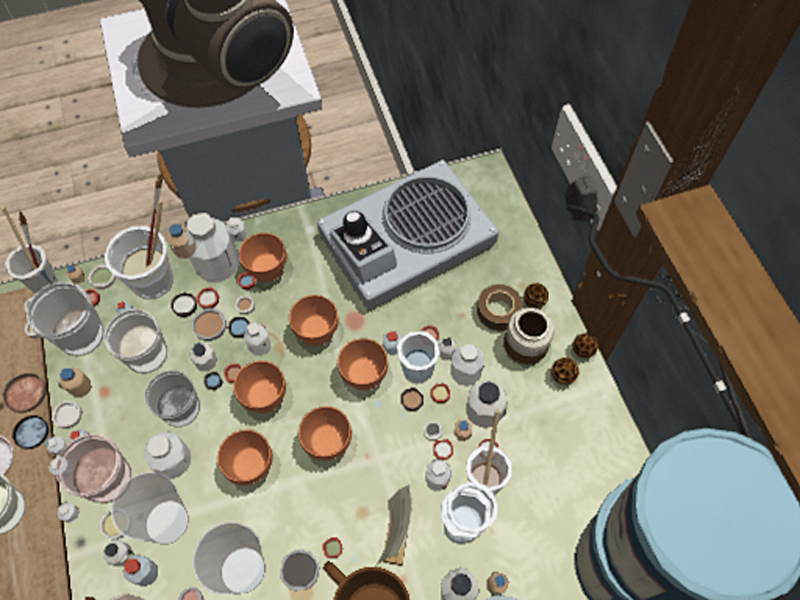

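View pics/top0.png

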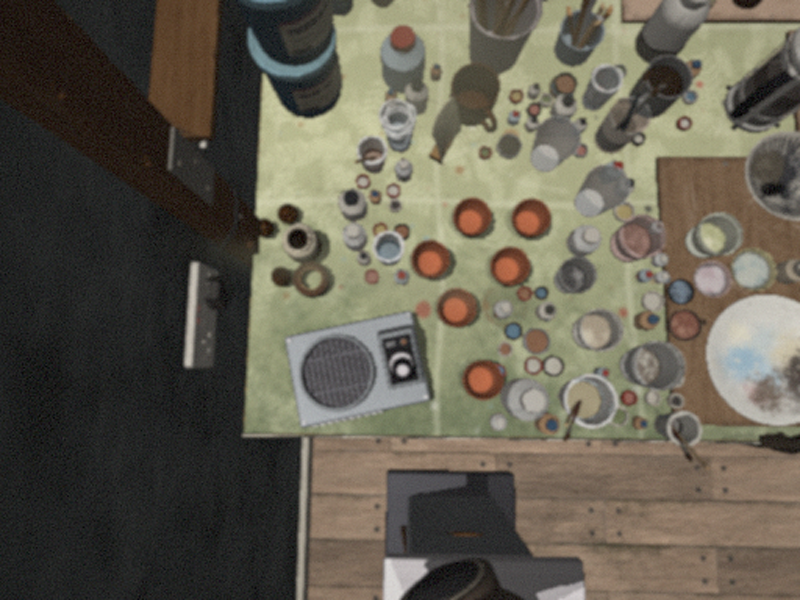

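Scene: six orange bowls, at (800×600 px) (262,256), (313,320), (362,363), (259,387), (325,432), (245,457). The grille is at (427,213), the knob at (355,222), and the jar at (530,335) with the morels beside it. Top view: the same bowls, the grille at (339,371) and the knob at (401,367).

```bash
cat >> h.py <<'E'
def bowls(d,amin=150):
    hsv=cv2.cvtColor(d['image'],cv2.COLOR_RGB2HSV)
    m=cv2.inRange(hsv,(3,120,70),(16,255,255)); m=cv2.morphologyEx(m,cv2.MORPH_OPEN,np.ones((3,3)))
    out=[]
    for c in cv2.findContours(m,cv2.RETR_EXTERNAL,cv2.CHAIN_APPROX_NONE)[0]:
        if cv2.contourArea(c)<amin: continue
        h=cv2.convexHull(c)
        pts=np.array([onplane(d,*p[0],.046)[:2] for p in h]); 
        (x,y),r=cv2.minEnclosingCircle((pts*1000).astype(np.float32))
        out.append((h,pts,x/1000,y/1000,r/1000))
    return out
def tri(d1,p1,d2,p2):
    o1,r1=ray(d1,*p1);o2,r2=ray(d2,*p2)
    s=np.linalg.lstsq(np.c_[r1,-r2],o2-o1,rcond=None)[0]
    a,b=o1+r1*s[0],o2+r2*s[1]; return (a+b)/2,np.linalg.norm(a-b)
E
python3 - <<'E'
from h import *
S,T=[dict(np.load(f'pics/{n}0.npz')) for n in('scene','top')]
for n,d in(('scene',S),('top',T)):
    for h,p,x,y,r in bowls(d):
        (u,v),_,_=cv2.fitEllipse(h); q=onplane(d,u,v,.03)
        print(n,np.round((u,v),1),'circ',round(x,3),round(y,3),round(r,4),'mid@.03',q[:2].round(3))
    # grille: dark blob
k=.64
for n,d,p in(('scene',S,(427,213)),('top',T,(339,371))):
    print(n,'grille',onplane(d,p[0]*k,p[1]*k,.041).round(3))
for a,b in(((354,217),(402,369)),((427,213),(339,371)),((530,322),(300,237))):
    print(tri(S,np.array(a)*k,T,np.array(b)*k))
# box corners (top)
for p in((287,337),(413,313),(429,399),(305,426)): print('corner top',onplane(T,p[0]*k,p[1]*k,.036).round(3))
for n,d,z in(('scene',S,(330,190,410,260)),('top',T,(375,325,425,395))):
    x0,y0,x1,y1=[int(i*k) for i in z]; cv2.imwrite(f'pics/k_{n}.png',cv2.resize(d['image'][y0:y1,x0:x1,::-1],(390,390 if n=='scene' else 540),interpolation=cv2.INTER_CUBIC)); print(n,x0,y0,x1,y1)
a=cv2.imread('pics/k_scene.png');b=cv2.imread('pics/k_top.png');c=np.zeros((540,790,3),np.uint8);c[:390,:390]=a;c[:,400:]=b;cv2.imwrite('pics/k.png',c)
E
```

```text
scene [239.1 382.8] circ 0.903 0.018 0.0256 mid@.03 [0.902 0.018]
scene [156.5 292.3] circ 0.706 -0.082 0.0337 mid@.03 [ 0.701 -0.084]
scene [207.5 277. ] circ 0.707 0.016 0.0334 mid@.03 [0.702 0.015]
scene [165.9 247.1] circ 0.625 -0.046 0.0352 mid@.03 [ 0.617 -0.047]
scene [231.8 232.5] circ 0.635 0.084 0.0348 mid@.03 [0.628 0.086]
scene [200.6 204.2] circ 0.556 0.044 0.0366 mid@.03 [0.547 0.043]
scene [168. 164.] circ 0.442 0.002 0.039 mid@.03 [0.431 0.   ]
scene [470.5 207.2] circ 0.729 0.573 0.2117 mid@.03 [0.726 0.568]
top [308.9 242.7] circ 0.435 0.002 0.0304 mid@.03 [ 0.434 -0.001]
top [292.  198.9] circ 0.543 0.043 0.0279 mid@.03 [0.546 0.042]
top [326.3 170.3] circ 0.618 -0.045 0.0316 mid@.03 [ 0.622 -0.048]
top [275.6 165.7] circ 0.63 0.085 0.03 mid@.03 [0.633 0.084]
top [339.6 139.4] circ 0.701 -0.08 0.0315 mid@.03 [ 0.705 -0.085]
top [301.9 138.7] circ 0.702 0.016 0.0311 mid@.03 [0.707 0.015]
top [117.4  37.3] circ 0.974 0.524 0.1388 mid@.03 [0.998 0.53 ]
scene grille [0.441 0.238 0.041]
top grille [0.445 0.232 0.041]
(array([0.4490553 , 0.13075763, 0.09174137]), np.float64(0.001141947743575126))
(array([0.44513519, 0.23371015, 0.04763028]), np.float64(0.00474218239786129))
(array([0.65832617, 0.29836849, 0.0737226 ]), np.float64(0.0017356550755147347))
corner top [0.499 0.32  0.036]
corner top [0.541 0.113 0.036]
corner top [0.402 0.087 0.036]
corner top [0.357 0.285 0.036]
scene 211 121 262 166
top 240 208 272 252
```

View pics/k.png

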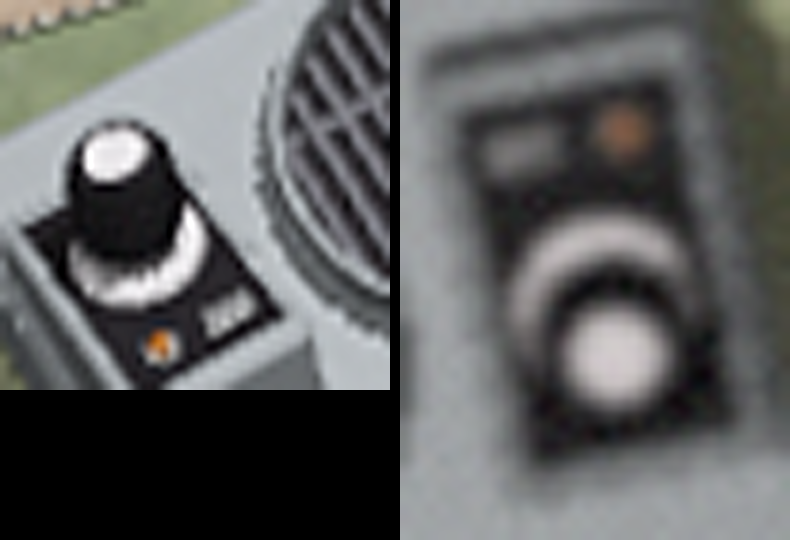

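The crop shows the white cap of the knob at scene px (225.7,138.3) and top px (257.7,236.7). The box yaw is about +0.21 and the grille is at about (0.443,0.234). I'm going to the knob now.

```bash
python3 - <<'E'
from h import *
S,T=[dict(np.load(f'pics/{n}0.npz')) for n in('scene','top')]
p,e=tri(S,(225.6,138.2),T,(257.6,236.6)); print('knob top',p,e)
y=.21;ax=np.array([-np.sin(.3)*np.cos(y),-np.sin(.3)*np.sin(y),np.cos(.3)]); print('grip',p-.013*ax,ax)
for n,d in(('scene',S),('top',T)): # grille by dark blob inside box
    g=cv2.cvtColor(d['image'],cv2.COLOR_RGB2GRAY)
    c0=proj(d,(.443,.234,.045)); m=np.zeros_like(g); cv2.circle(m,tuple(int(i) for i in c0),38,255,-1)
    m&=cv2.inRange(g,0,105); m=cv2.morphologyEx(m,cv2.MORPH_CLOSE,np.ones((5,5)));m=cv2.morphologyEx(m,cv2.MORPH_OPEN,np.ones((9,9)))
    c=max(cv2.findContours(m,cv2.RETR_EXTERNAL,cv2.CHAIN_APPROX_NONE)[0],key=cv2.contourArea)
    (u,v),ab,_=cv2.fitEllipse(c); print(n,(u,v),ab,onplane(d,u,v,.045))
E
```

```text
knob top [0.44794777 0.12955577 0.09334259] 0.00027969220141648565
grip [0.45170513 0.13035662 0.08092322] [-0.2890279  -0.06160411  0.95533649]
scene (271.55035400390625, 137.0538787841797) (45.63447952270508, 53.33323669433594) [0.44436505 0.23249701 0.045     ]
top (215.9139862060547, 237.77291870117188) (44.58827209472656, 47.099037170410156) [0.44383439 0.23428776 0.045     ]
```

>>> drive_tool(steps="0.4 1 0 -0.3;0.4 1 0 -0.3;0.4 1 0 -0.3;0.4 1 0 -0.3;0.4 1 0 -0.3;0.4 1 0 -0.3;0.4 1 0 -0.3;0.4 1 0 -0.3;0.4 1 0 -0.3;0.4 1 0 0;0.4 1 0 0;0.4 1 0 0", gripper=0.2)

```text
time: 1.3
eef_pos: [0.3129, -0.2372, 0.231]
tool_rot: [-3.124, -0.329, 0.001]
contact_force: [-0.1, -0.1, -0.3]
gripper_width: 0.6
gripper_force: 0.0
```

>>> drive_tool(steps="0.4 1 0 0;0.4 1 0 0;0.4 1 0 0;0.4 1 0 0;0.4 1 0 0;0.4 1 0 0;0.4 1 0 0;0.4 1 0 0;0.4 1 0 0;0.4 1 0 0;0.4 1 0 0;0.4 1 0 0")

```text
time: 2.5
eef_pos: [0.4088, 0.0028, 0.231]
tool_rot: [3.124, 0.329, -0.001]
contact_force: [-0.3, -0.6, 1.1]
gripper_width: 0.603
gripper_force: 0.0
```

>>> drive_tool(steps="0.3 0.9 0 0;0.3 0.9 0 0;0.3 0.9 0 0;0.3 0.9 0 0;0.3 0.9 0 0;0.3 0.9 0 0;0.3 0.95 0 0;0 0 -1 0;0 0 -1 0;0 0 -1 0;0 0 -1 0;0 0 0 0")

```text
time: 3.7
eef_pos: [0.4535, 0.1109, 0.1487]
tool_rot: [-3.107, -0.363, 0.01]
contact_force: [0.1, 0.3, 0.3]
gripper_width: 0.599
gripper_force: 0.0
```

```bash
python3 - <<'E'
from h import *
print(bot.sense()['eef_pos'])
c=np.zeros((560,800,3),np.uint8)
for i,n in enumerate(('scene','top')):
    d=cams.get_image(n); u,v=[int(a) for a in proj(d,(.45,.13,.1))]
    q=d['image'][v-50:v+50,u-36:u+35,::-1]; c[:,i*400:i*400+398]=cv2.resize(q,(398,560),interpolation=cv2.INTER_CUBIC)
cv2.imwrite('pics/a1.png',c)
E
```

```text
[0.45351773 0.11092444 0.14870201]
```

View pics/a1.png

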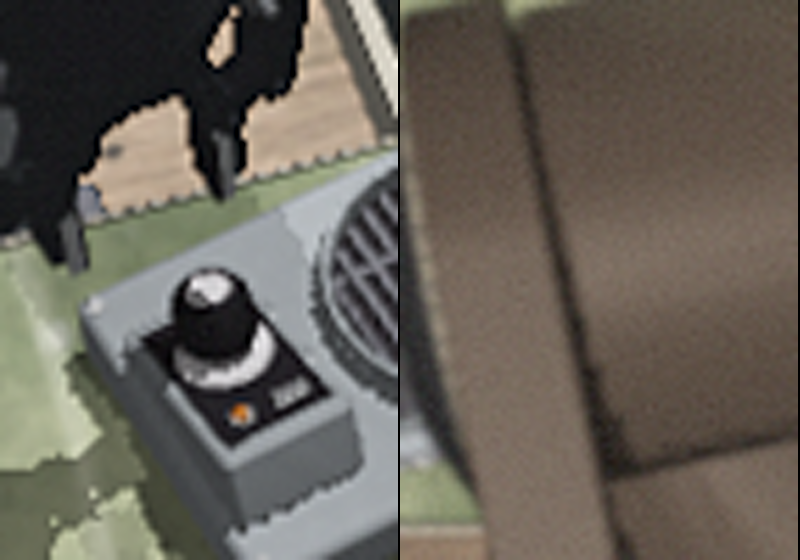

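The fingers straddle the knob line, but the arm lagged by 19 mm in y, so I'm correcting that first.

>>> drive_tool(steps="0 0.5 0 -0.1;0 0.45 0 -0.1;0 0 0 0;0 0 0 0")

```text
time: 4.2
eef_pos: [0.4584, 0.1171, 0.1517]
tool_rot: [-3.095, -0.366, 0.004]
contact_force: [-0.1, 0.4, -0.1]
gripper_width: 0.598
gripper_force: 0.0
```

```bash
python3 - <<'E'
from h import *
s=bot.sense(); print(s['joint_pos'].round(3),s['eef_pos'],s['tool_rot'].round(3),s['joint_torque'].round(1),s['qvel'].round(3))
E
```

```text
[ 0.235  0.04  -0.308  1.222  0.025  3.141] [0.45836546 0.11710199 0.15174879] [-3.095 -0.366  0.004] [ -0.  -37.4  34.9  -0.    0.1  -0. ] [ 0.    -0.001 -0.009 -0.001 -0.001  0.002]
```

>>> drive_tool(steps="0 0 0 0;0 0 0 0;0 0 0 0")

```text
time: 4.5
eef_pos: [0.458, 0.117, 0.1513]
tool_rot: [-3.095, -0.366, 0.005]
contact_force: [-0.4, -0.4, 0.1]
gripper_width: 0.601
gripper_force: 0.0
```

Joint 6 sits at its limit (3.14), so I'll turn the tool by half a turn to the equivalent grasp.

>>> drive_tool(steps="0 0 0.5 1;0 0 0.5 1;0 0 0 1;0 0 0 1;0 0 0 1;0 0 0 1;0 0 0 1;0 0 0 1;0 0 0 1;0 0 0 1;0 0 0 1;0 0 0 1")

```text
time: 5.7
eef_pos: [0.458, 0.117, 0.1713]
tool_rot: [-2.577, -1.761, 0.022]
contact_force: [0.4, -0.0, -0.7]
gripper_width: 0.602
gripper_force: 0.0
```

>>> drive_tool(steps="0 0 0 1;0 0 0 1;0 0 0 1;0 0 0 1;0 0 0 1;0 0 0 1;0 0 0 1;0 0 0 1;0 0 0 1;0 0 0 1;0 0 0 1;0 0 0 1")

```text
time: 6.9
eef_pos: [0.458, 0.117, 0.1713]
tool_rot: [-1.477, -2.759, 0.034]
contact_force: [-0.1, 0.2, 0.2]
gripper_width: 0.598
gripper_force: 0.0
```

>>> drive_tool(steps="0 0 0 1;0 0 0 1;0 0 0 1;0 0 0 1;0 0 0 1;0 0 0 1;0 0 0 1;0 0 0 1;0 0 0 1;0 0 0 1;0 0 0 1;0 0 0 1")

```text
time: 8.1
eef_pos: [0.458, 0.117, 0.1713]
tool_rot: [-0.036, -3.141, 0.039]
contact_force: [-0.5, 0.4, 0.1]
gripper_width: 0.598
gripper_force: 0.0
```

>>> drive_tool(steps="0 0 0 1;0 0 0 1;0 0 0 0.9;0 0 0 0;0 0 0 0")

```text
time: 8.6
eef_pos: [0.458, 0.117, 0.1713]
tool_rot: [-0.32, 3.122, -0.039]
contact_force: [0.0, -0.4, 0.1]
gripper_width: 0.602
gripper_force: 0.0
```

>>> drive_tool(steps="-0.32 0.65 0 0;0 0 -1 0;0 0 -1 0;0 0 -1 0;0 0 -0.8 0;0 0 -0.7 0;0 0 -0.5 0;0 0 0 0;0 0 0 0")

```text
time: 9.5
eef_pos: [0.4518, 0.13, 0.0716]
tool_rot: [-0.322, 3.122, -0.039]
contact_force: [0.1, -0.1, -0.1]
gripper_width: 0.6
gripper_force: 0.0
```

```bash
python3 - <<'E'
from h import *
from scipy.spatial.transform import Rotation as R
s=bot.sense(); print(s['joint_pos'].round(3),s['eef_pos'],R.from_rotvec(s['tool_rot']).as_matrix().round(3),s['contact_force'])
d=cams.get_image('scene'); u,v=[int(a) for a in proj(d,(.45,.13,.1))]
cv2.imwrite('pics/a2.png',cv2.resize(d['image'][v-45:v+45,u-50:u+50,::-1],(600,540),interpolation=cv2.INTER_CUBIC))
E
```

```text
[ 0.296  0.077 -0.45   1.046 -0.025  0.09 ] [0.45177516 0.13001068 0.07161966] [[-0.979 -0.204  0.005]
 [-0.204  0.979 -0.024]
 [-0.    -0.025 -1.   ]] [ 0.099959   -0.07455779 -0.10495342]
```

View pics/a2.png

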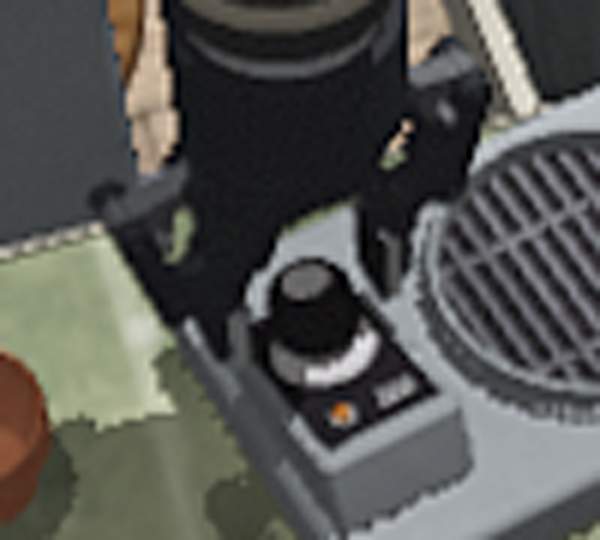

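The pads stand either side of the knob. Closing and checking the grip, then pulling.

>>> drive_tool(steps="0 0 0 0;0 0 0 0;0 0 0 0;0 0 0 0;0 0 0 0;0 0 0 0", gripper=-1)

```text
time: 10.15
eef_pos: [0.4518, 0.1325, 0.0728]
tool_rot: [-0.325, 3.121, -0.029]
contact_force: [-3.7, 8.4, 5.9]
gripper_width: 0.325
gripper_force: 58.7
```

>>> drive_tool(steps="-0.05 -0.01 0.16 0;-0.05 -0.01 0.16 0;-0.05 -0.01 0.16 0;-0.05 -0.01 0.16 0;0 0 0 0;0 0 0 0;0 0 0 0")

```text
time: 10.85
eef_pos: [0.4483, 0.1317, 0.0841]
tool_rot: [-0.324, 3.121, -0.03]
contact_force: [3.4, 9.8, -7.8]
gripper_width: 0.324
gripper_force: 61.9
```

```bash
python3 - <<'E'
from h import *
d=cams.get_image('scene'); u,v=[int(a) for a in proj(d,(.45,.13,.1))]
cv2.imwrite('pics/a3.png',cv2.resize(d['image'][v-45:v+45,u-50:u+50,::-1],(600,540),interpolation=cv2.INTER_CUBIC))
E
```

```text
(no output)
```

View pics/a3.png

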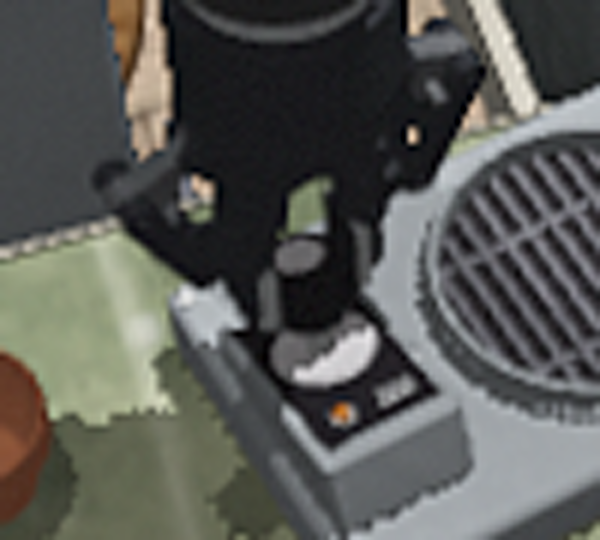

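The knob cap rose from crop (310,282) to (300,255), which is about 12 mm, so it's fully out. Releasing, then lifting clear.

>>> drive_tool(steps="0 0 0 0;0 0 0 0;0 0 0 0;0 0 0 0;0 0 1 0;0 0 1 0;0 0 1 0;0 0 1 0;0 0 1 0;0 0 1 0", gripper=0.2)

```text
time: 11.9
eef_pos: [0.4476, 0.129, 0.2051]
tool_rot: [-0.322, 3.122, -0.039]
contact_force: [-0.1, 0.4, -0.3]
gripper_width: 0.605
gripper_force: 0.0
```

```bash
python3 - <<'E'
from h import *
s=bot.sense(); print(s['time'],s['eef_pos'])
S=cams.get_image('scene');T=cams.get_image('top')
np.savez('pics/scene1.npz',**S);np.savez('pics/top1.npz',**T)
for n,d in(('S',S),('T',T)):
    for h,p,x,y,r in bowls(d):
        if .35<x<.75: print(n,round(x,3),round(y,3),round(r,4))
# clutter heights: triangulated tops near the bowls (800x600 px picks from the first pictures)
k=.64
for nm,a,b in(('bottle',(203,222),(528,398)),('greybottle small',(257,332),(503,310)),('cup grey',(172,388),(577,268)),('white btl',(165,440),(587,232)),('cupwhite',(418,345),(388,243)),('pot clear',(140,510),(606,182))):
    print(nm,tri(S,np.array(a)*k,T,np.array(b)*k))
E
```

```text
11.9 [0.44757744 0.12897337 0.2050999 ]
S 0.706 -0.082 0.0335
S 0.707 0.016 0.0334
S 0.625 -0.046 0.0352
S 0.635 0.084 0.0348
S 0.556 0.041 0.0373
S 0.442 0.002 0.039
S 0.729 0.573 0.2117
T 0.619 -0.044 0.0312
T 0.701 -0.082 0.0314
T 0.701 0.016 0.0311
bottle (array([ 0.40874871, -0.05737097,  0.11106095]), np.float64(0.00450505162934093))
greybottle small (array([ 0.54684742, -0.03296563,  0.03909152]), np.float64(0.0014708541018039743))
cup grey (array([ 0.60961035, -0.14325557,  0.0810897 ]), np.float64(0.00013217607577589496))
white btl (array([ 0.66910714, -0.16286586,  0.07661796]), np.float64(8.01209112907063e-05))
cupwhite (array([0.64763073, 0.15463088, 0.08070252]), np.float64(0.00010582323206670856))
pot clear (array([ 0.74654677, -0.19480323,  0.09273715]), np.float64(0.00782061185018242))
```

Knob step done. The bowls are at A(.435,.001), B(.549,.043), C(.620,-.046), D(.631,.085), E(.7025,-.082) and F(.7025,.016). I'll take E first, with the fingers roughly along x.

>>> drive_tool(steps="0.67 -0.55 0 1;0.67 -0.55 0 1;0.67 -0.55 0 1;0.67 -0.55 0 1;0.67 -0.55 0 1;0.67 -0.55 0 1;0.67 -0.55 0 1;0.67 -0.55 0 1;0.67 -0.55 0 1;0.67 -0.55 0 1", gripper=1)

```text
time: 13.0
eef_pos: [0.5818, 0.0185, 0.203]
tool_rot: [-1.513, 2.74, -0.033]
contact_force: [-0.4, 1.0, -0.7]
gripper_width: 1.001
gripper_force: 0.0
```

>>> drive_tool(steps="0.67 -0.55 0 1;0.67 -0.55 0 1;0.67 -0.55 0 1;0.67 -0.55 0 1;0.67 -0.55 0 1;0.67 -0.55 0 1;0.67 -0.55 0 1;0.67 -0.55 0 1;0.67 -0.55 0 0.8;0 0 0 0")

```text
time: 14.0
eef_pos: [0.703, -0.0812, 0.2019]
tool_rot: [-2.356, 2.052, -0.023]
contact_force: [-0.2, -0.2, 0.2]
gripper_width: 1.003
gripper_force: 0.0
```

>>> drive_tool(steps="0 0 -1 0;0 0 -1 0;0 0 -1 0;0 0 -1 0;0 0 -1 0;0 0 -1 0;0 0 -1 0;0 0 -1 0;0 0 -0.6 0;0 0 -0.3 0;0 0 0 0")

```text
time: 15.1
eef_pos: [0.7016, -0.0795, 0.0254]
tool_rot: [-2.357, 2.05, -0.023]
contact_force: [-0.2, 0.2, 0.4]
gripper_width: 0.995
gripper_force: 0.0
```

>>> drive_tool(steps="0 0 0 0;0 0 0 0;0 0 0 0;0 0 0 0;0 0 0 0;0 0 0 0", gripper=-1)

```text
time: 15.7
eef_pos: [0.7035, -0.08, 0.0283]
tool_rot: [-2.355, 2.048, -0.03]
contact_force: [-0.6, -0.3, 6.2]
gripper_width: 0.722
gripper_force: 65.8
```

>>> drive_tool(steps="0 0 0.5 0;0 0 1 0;0 0 1 0;0 0 1 0;0 0 1 0;0 0 1 0;0 0 1 0;0 0 1 0;-0.81 0.98 0.5 0;-0.81 0.98 0.5 0;-0.81 0.98 0 0;-0.81 0.98 0 0")

```text
time: 16.9
eef_pos: [0.6369, -0.0008, 0.1971]
tool_rot: [-2.355, 2.049, -0.026]
contact_force: [-0.0, -0.1, -1.7]
gripper_width: 0.719
gripper_force: 65.6
```

>>> drive_tool(steps="-0.81 0.98 0 0;-0.81 0.98 0 0;-0.81 0.98 0 0;-0.81 0.98 0 0;-0.81 0.98 0 0;-0.81 0.98 0 0;-0.81 0.98 0 0;-0.81 0.98 0 0;-0.81 0.98 0 0;-0.81 0.98 0 0;-0.81 0.98 0 0;-0.81 0.98 0 0")

```text
time: 18.1
eef_pos: [0.4422, 0.2344, 0.1968]
tool_rot: [-2.356, 2.049, -0.026]
contact_force: [-0.1, 0.2, -1.5]
gripper_width: 0.72
gripper_force: 65.6
```

>>> drive_tool(steps="0.1 0 -1 0;0 0 -1 0;0 0 -1 0;0 0 -1 0;0 0 -1 0;0 0 -0.8 0;0 0 -0.4 0;0 0 -0.1 0;0 0 0 0")

```text
time: 19.0
eef_pos: [0.4452, 0.2339, 0.0706]
tool_rot: [-2.356, 2.049, -0.025]
contact_force: [-1.3, -0.3, -0.8]
gripper_width: 0.718
gripper_force: 65.5
```

>>> drive_tool(steps="0 0 -0.1 0;0 0 0 0")

```text
time: 19.2
eef_pos: [0.4458, 0.2342, 0.0692]
tool_rot: [-2.355, 2.048, -0.026]
contact_force: [0.1, 0.1, 1.6]
gripper_width: 0.722
gripper_force: 65.8
```

>>> drive_tool(steps="0 0 0 0;0 0 0 0;0 0 0 0;0 0 0.2 0;0 0 0.5 0;0 0 1 0;0 0 1 0;0 0 1 0;0 0 1 0;0 0 1 0;0 0 1 0;0 0 0.5 0", gripper=1)

```text
time: 20.4
eef_pos: [0.4456, 0.2341, 0.2147]
tool_rot: [-2.354, 2.047, -0.027]
contact_force: [-0.1, -0.6, 0.0]
gripper_width: 1.004
gripper_force: 0.0
```

```bash
cat >> h.py <<'E'
def find(d,p0,z,R=.05):
    "rim centre near p0 at rim height z: rim edge far from camera / circle fit"
    hsv=cv2.cvtColor(d['image'],cv2.COLOR_RGB2HSV)
    m=cv2.inRange(hsv,(3,120,60),(16,255,255)); w=np.zeros_like(m)
    u,v=proj(d,(*p0,z)); s=d['fx']*R/1.0
    cv2.circle(w,(int(u),int(v)),int(s*1.1),255,-1)
    m=cv2.morphologyEx(m&w,cv2.MORPH_OPEN,np.ones((3,3)))
    cs=cv2.findContours(m,cv2.RETR_EXTERNAL,cv2.CHAIN_APPROX_NONE)[0]
    if not cs: return None
    c=max(cs,key=cv2.contourArea)[:,0]
    P=np.array([onplane(d,a,b,z)[:2] for a,b in c]); cam=np.linalg.inv(d['world_to_cam'])[:2,3]
    dv=(P.mean(0)-cam); dv/=np.linalg.norm(dv); n=np.array([-dv[1],dv[0]])
    f=(P@dv).max(); l=P@n
    return dv*(f-.032)+n*(l.max()+l.min())/2, np.ptp(l), np.ptp(P@dv)
def look(lst,zs=None):
    for n in('scene','top'):
        d=cams.get_image(n); np.savez(f'pics/{n}L.npz',**d)
        for k,p in lst.items():
            r=find(d,p[:2],p[2]); print(n,k,None if r is None else [np.round(x,4) for x in r])
Z=.046
E
python3 - <<'E'
from h import *
look(dict(G=(.444,.234,.087),A=(.435,.001,Z),B=(.549,.043,Z),C=(.62,-.046,Z),D=(.631,.085,Z),F=(.7025,.016,Z)))
E
```

```text
scene G [array([0.4469, 0.2294]), np.float64(0.0637), np.float64(0.0797)]
scene A [array([0.4334, 0.001 ]), np.float64(0.062), np.float64(0.0796)]
scene B [array([0.5504, 0.0423]), np.float64(0.0624), np.float64(0.0743)]
scene C [array([ 0.6216, -0.0459]), np.float64(0.0631), np.float64(0.0704)]
scene D [array([0.6323, 0.0853]), np.float64(0.0622), np.float64(0.0696)]
scene F [array([0.7057, 0.0155]), np.float64(0.0621), np.float64(0.0668)]
top G [array([0.4464, 0.201 ]), np.float64(0.0546), np.float64(0.0334)]
top A [array([0.434 , 0.0138]), np.float64(0.057), np.float64(0.0502)]
top B [array([0.5431, 0.0447]), np.float64(0.0523), np.float64(0.0548)]
top C [array([ 0.6185, -0.0445]), np.float64(0.0595), np.float64(0.0612)]
top D [array([0.6261, 0.0862]), np.float64(0.0567), np.float64(0.0574)]
top F [array([0.7012, 0.0177]), np.float64(0.0587), np.float64(0.0619)]
```

>>> drive_tool(steps="0.58 -0.93 0 0;0.58 -0.93 0 0;0.58 -0.93 0 0;0.58 -0.93 0 0;0.58 -0.93 0 0;0.58 -0.93 0 0;0.58 -0.93 0 0;0.58 -0.93 0 0;0.58 -0.93 0 0;0.58 -0.93 0 0;0.58 -0.93 0 0;0.58 -0.93 0 0")

```text
time: 21.7
eef_pos: [0.5842, 0.0097, 0.2108]
tool_rot: [-2.357, 2.05, -0.023]
contact_force: [-0.1, 0.6, -0.7]
gripper_width: 0.999
gripper_force: 0.0
```

>>> drive_tool(steps="0.58 -0.93 0 0;0.58 -0.93 0 0;0.58 -0.93 0 0;0 0 -1 0;0 0 -1 0;0 0 -1 0;0 0 -1 0;0 0 -1 0;0 0 -1 0;0 0 -1 0;0 0 0 0")

```text
time: 22.8
eef_pos: [0.6163, -0.045, 0.0679]
tool_rot: [-2.36, 2.052, -0.016]
contact_force: [0.2, -0.9, -0.7]
gripper_width: 0.998
gripper_force: 0.0
```

>>> drive_tool(steps="0.18 0 -0.8 0;0 0 -0.8 0;0 0 -0.5 0;0 0 0 0")

```text
time: 23.2
eef_pos: [0.6216, -0.0451, 0.0288]
tool_rot: [-2.358, 2.05, -0.022]
contact_force: [-0.1, -0.2, -0.5]
gripper_width: 1.002
gripper_force: 0.0
```

>>> drive_tool(steps="0 0 0 0;0 0 0 0;0 0 0 0;0 0 0 0;0 0 0 0;0 0 0 0", gripper=-1)

```text
time: 23.8
eef_pos: [0.6236, -0.0453, 0.032]
tool_rot: [-2.355, 2.048, -0.029]
contact_force: [-1.5, -0.1, 6.1]
gripper_width: 0.717
gripper_force: 65.3
```

>>> drive_tool(steps="0 0 0.5 0;0 0 1 0;0 0 1 0;0 0 1 0;0 0 1 0;0 0 1 0;0 0 1 0;0 0 1 0;0 0 1 0;0 0 0.5 0;-0.6 0.93 0 0;-0.6 0.93 0 0")

```text
time: 25.0
eef_pos: [0.5986, -0.008, 0.2103]
tool_rot: [-2.355, 2.051, -0.026]
contact_force: [-0.3, -0.0, -1.8]
gripper_width: 0.717
gripper_force: 65.3
```

>>> drive_tool(steps="-0.58 0.93 0 0;-0.58 0.93 0 0;-0.58 0.93 0 0;-0.58 0.93 0 0;-0.58 0.93 0 0;-0.58 0.93 0 0;-0.58 0.93 0 0;-0.58 0.93 0 0;-0.58 0.93 0 0;-0.58 0.93 0 0;-0.58 0.93 0 0;-0.58 0.93 0 0")

```text
time: 26.2
eef_pos: [0.4587, 0.2158, 0.2101]
tool_rot: [-2.356, 2.049, -0.025]
contact_force: [0.1, 0.4, -0.9]
gripper_width: 0.722
gripper_force: 65.3
```

>>> drive_tool(steps="-0.64 0.86 0 0;0 0 -1 0;0 0 -1 0;0 0 -1 0;0 0 -1 0;0 0 -0.5 0;0 0 0 0")

```text
time: 26.9
eef_pos: [0.4457, 0.2319, 0.1188]
tool_rot: [-2.358, 2.051, -0.024]
contact_force: [-0.1, -0.3, -0.1]
gripper_width: 0.719
gripper_force: 65.3
```

>>> drive_tool(steps="0 0 -0.3 0;0 0 -0.3 0;0 0 -0.3 0;0 0 -0.2 0;0 0 -0.2 0;0 0 -0.1 0;0 0 0 0")

```text
time: 27.6
eef_pos: [0.4465, 0.2322, 0.0918]
tool_rot: [-2.357, 2.05, -0.025]
contact_force: [0.2, -0.5, -0.9]
gripper_width: 0.715
gripper_force: 65.3
```

>>> drive_tool(steps="0 0 -0.1 0;0 0 0 0;0 0 0 0")

```text
time: 27.9
eef_pos: [0.4468, 0.2323, 0.0909]
tool_rot: [-2.356, 2.049, -0.026]
contact_force: [-2.4, -1.9, 6.4]
gripper_width: 0.719
gripper_force: 66.0
```

>>> drive_tool(steps="0 0 0 0;0 0 0 0;0 0 0 0;0 0 0.2 0;0 0 0.5 0;0 0 1 0;0 0 1 0;0 0 1 0;0 0 1 0;0 0 1 0;0 0 1 0", gripper=1)

```text
time: 29.0
eef_pos: [0.4467, 0.2324, 0.2259]
tool_rot: [-2.356, 2.049, -0.026]
contact_force: [0.7, -0.7, 0.0]
gripper_width: 0.999
gripper_force: 0.0
```

```bash
python3 - <<'E'
from h import *
look(dict(G=(.444,.234,.105),A=(.435,.001,Z),B=(.549,.043,Z),D=(.631,.085,Z),F=(.7025,.016,Z)))
d=dict(np.load('pics/sceneL.npz')); u,v=[int(a) for a in proj(d,(.446,.234,.08))]
cv2.imwrite('pics/b1.png',cv2.resize(d['image'][v-40:v+50,u-60:u+60,::-1],(640,480),interpolation=cv2.INTER_CUBIC))
E
```

```text
scene G [array([0.4474, 0.23  ]), np.float64(0.0608), np.float64(0.0911)]
scene A [array([0.4666, 0.0257]), np.float64(0.0561), np.float64(0.0627)]
scene B [array([0.5504, 0.0423]), np.float64(0.0624), np.float64(0.0743)]
scene D [array([0.6323, 0.0853]), np.float64(0.0622), np.float64(0.0698)]
scene F [array([0.7057, 0.0155]), np.float64(0.0621), np.float64(0.0668)]
top G [array([0.4456, 0.1983]), np.float64(0.0558), np.float64(0.0319)]
top A [array([0.4584, 0.0346]), np.float64(0.036), np.float64(0.0455)]
top B [array([0.5409, 0.0452]), np.float64(0.0515), np.float64(0.0525)]
top D [array([0.6264, 0.0848]), np.float64(0.0579), np.float64(0.058)]
top F [array([0.701 , 0.0172]), np.float64(0.059), np.float64(0.0619)]
```

View pics/b1.png

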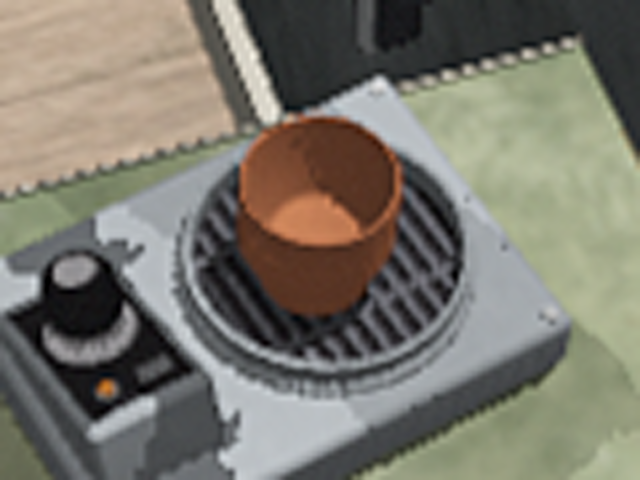

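The two nest properly, with one upright rim at crop (320,180). Bowl A has been knocked to about (.467,.026), so I'll re-measure it later. F is next.

>>> drive_tool(steps="0.99 -0.83 0 0;0.99 -0.83 0 0;0.99 -0.83 0 0;0.99 -0.83 0 0;0.99 -0.83 0 0;0.99 -0.83 0 0;0.99 -0.83 0 0;0.99 -0.83 0 0;0.99 -0.83 0 0;0.99 -0.83 0 0;0.99 -0.83 0 0;0.99 -0.83 0 0")

```text
time: 30.3
eef_pos: [0.6848, 0.0324, 0.2234]
tool_rot: [-2.357, 2.05, -0.024]
contact_force: [-0.5, 0.3, 1.0]
gripper_width: 1.002
gripper_force: 0.0
```

>>> drive_tool(steps="0.99 -0.83 0 0;0 0 -1 0;0 0 -1 0;0 0 -1 0;0 0 -1 0;0 0 -1 0;0 0 -1 0;0 0 -1 0;0 0 -0.6 0;0 0 0 0")

```text
time: 31.3
eef_pos: [0.7026, 0.0166, 0.0695]
tool_rot: [-2.358, 2.051, -0.02]
contact_force: [0.1, -0.0, 0.1]
gripper_width: 1.0
gripper_force: 0.0
```

>>> drive_tool(steps="0.08 -0.04 -0.8 0;0 0 -0.7 0;0 0 -0.4 0;0 0 0 0")

```text
time: 31.7
eef_pos: [0.7048, 0.0158, 0.0327]
tool_rot: [-2.357, 2.05, -0.023]
contact_force: [-0.6, -0.3, 0.5]
gripper_width: 0.997
gripper_force: 0.0
```

>>> drive_tool(steps="0 0 0 0;0 0 0 0;0 0 0 0;0 0 0 0;0 0 0 0;0 0 0 0", gripper=-1)

```text
time: 32.3
eef_pos: [0.7064, 0.0158, 0.036]
tool_rot: [-2.355, 2.048, -0.028]
contact_force: [-1.3, 0.6, 6.1]
gripper_width: 0.711
gripper_force: 64.0
```

>>> drive_tool(steps="0 0 0.5 0;0 0 1 0;0 0 1 0;0 0 1 0;0 0 1 0;0 0 1 0;0 0 1 0;0 0 1 0;0 0 1 0;0 0 0.8 0;0 0 0.5 0;0 0 0 0")

```text
time: 33.5
eef_pos: [0.7062, 0.0158, 0.232]
tool_rot: [-2.355, 2.048, -0.028]
contact_force: [1.2, -0.3, -0.7]
gripper_width: 0.708
gripper_force: 65.0
```

>>> drive_tool(steps="-0.99 0.83 0 0;-0.99 0.83 0 0;-0.99 0.83 0 0;-0.99 0.83 0 0;-0.99 0.83 0 0;-0.99 0.83 0 0;-0.99 0.83 0 0;-0.99 0.83 0 0;-0.99 0.83 0 0;-0.99 0.83 0 0;-0.99 0.83 0 0;-0.99 0.83 0 0")

```text
time: 34.7
eef_pos: [0.4667, 0.2153, 0.2291]
tool_rot: [-2.357, 2.05, -0.024]
contact_force: [0.3, 0.4, -1.5]
gripper_width: 0.705
gripper_force: 65.1
```

>>> drive_tool(steps="-1 0.84 0 0;0 0 -1 0;0 0 -1 0;0 0 -1 0;0 0 -1 0;0 0 -0.4 0;0 0 0 0;0 0 0 0")

```text
time: 35.5
eef_pos: [0.4482, 0.2318, 0.1425]
tool_rot: [-2.356, 2.049, -0.025]
contact_force: [0.2, 0.4, -0.8]
gripper_width: 0.712
gripper_force: 65.2
```

>>> drive_tool(steps="-0.08 0 -0.3 0;0 0 -0.3 0;0 0 -0.3 0;0 0 -0.2 0;0 0 -0.2 0;0 0 -0.1 0;0 0 -0.05 0;0 0 0 0;0 0 0 0")

```text
time: 36.4
eef_pos: [0.4466, 0.2319, 0.1133]
tool_rot: [-2.356, 2.049, -0.025]
contact_force: [-1.0, -0.8, -0.9]
gripper_width: 0.705
gripper_force: 65.2
```

>>> drive_tool(steps="0 0 -0.1 0;0 0 0 0;0 0 0 0")

```text
time: 36.7
eef_pos: [0.4468, 0.232, 0.1128]
tool_rot: [-2.355, 2.048, -0.026]
contact_force: [-3.3, -1.7, 10.3]
gripper_width: 0.71
gripper_force: 66.6
```

>>> drive_tool(steps="0 0 0 0;0 0 0 0;0 0 0 0;0 0 0.2 0;0 0 0.5 0;0 0 1 0;0 0 1 0;0 0 1 0;0 0 1 0;0 0 1 0;0 0 1 0", gripper=1)

```text
time: 37.8
eef_pos: [0.4465, 0.2318, 0.2468]
tool_rot: [-2.356, 2.049, -0.026]
contact_force: [-0.2, 0.2, -0.5]
gripper_width: 1.002
gripper_force: 0.0
```

```bash
python3 - <<'E'
from h import *
look(dict(G=(.444,.234,.123),A=(.475,.03,Z),B=(.549,.043,Z),D=(.631,.085,Z)))
E
```

```text
scene G [array([0.4485, 0.2307]), np.float64(0.0614), np.float64(0.0904)]
scene A [array([0.466, 0.029]), np.float64(0.0626), np.float64(0.0776)]
scene B [array([0.5504, 0.0425]), np.float64(0.0619), np.float64(0.0743)]
scene D [array([0.6323, 0.0853]), np.float64(0.0622), np.float64(0.0696)]
top G [array([0.4456, 0.1984]), np.float64(0.0547), np.float64(0.0314)]
top A [array([0.4663, 0.0403]), np.float64(0.0533), np.float64(0.0524)]
top B [array([0.5398, 0.0471]), np.float64(0.0533), np.float64(0.0519)]
top D [array([0.6265, 0.0852]), np.float64(0.0587), np.float64(0.058)]
```

>>> drive_tool(steps="0.93 -0.73 0 -0.62;0.93 -0.73 0 -0.62;0.93 -0.73 0 -0.62;0.93 -0.73 0 -0.62;0.93 -0.73 0 -0.62;0.93 -0.73 0 -0.62;0.93 -0.73 0 -0.62;0.93 -0.73 0 -0.62;0.93 -0.73 0 -0.62;0.93 -0.73 0 -0.62;0 0 0 0")

```text
time: 39.0
eef_pos: [0.6339, 0.0841, 0.2434]
tool_rot: [-1.781, 2.573, -0.031]
contact_force: [0.4, -0.4, 0.6]
gripper_width: 0.998
gripper_force: 0.0
```

>>> drive_tool(steps="0 0 -1 0;0 0 -1 0;0 0 -1 0;0 0 -1 0;0 0 -1 0;0 0 -1 0;0 0 -1 0;0 0 -1 0;0 0 -0.8 0;0 0 0 0;0 0 0 0")

```text
time: 40.1
eef_pos: [0.6319, 0.0861, 0.0692]
tool_rot: [-1.785, 2.568, -0.031]
contact_force: [0.2, 0.5, 0.4]
gripper_width: 1.005
gripper_force: 0.0
```

>>> drive_tool(steps="0 -0.04 -0.8 0;0 0 -0.7 0;0 0 -0.4 0;0 0 0 0;0 0 0 0")

```text
time: 40.6
eef_pos: [0.6325, 0.085, 0.0313]
tool_rot: [-1.784, 2.569, -0.032]
contact_force: [0.4, 0.0, 1.4]
gripper_width: 0.998
gripper_force: 0.0
```

>>> drive_tool(steps="0 0 0 0;0 0 0 0;0 0 0 0;0 0 0 0;0 0 0 0;0 0 0 0", gripper=-1)

```text
time: 41.2
eef_pos: [0.6332, 0.0852, 0.0329]
tool_rot: [-1.783, 2.567, -0.033]
contact_force: [-1.2, -0.3, 6.4]
gripper_width: 0.717
gripper_force: 64.2
```

>>> drive_tool(steps="0 0 0.5 0;0 0 1 0;0 0 1 0;0 0 1 0;0 0 1 0;0 0 1 0;0 0 1 0;0 0 1 0;0 0 1 0;0 0 1 0;0 0 0.7 0;0 0 0 0")

```text
time: 42.4
eef_pos: [0.6333, 0.0851, 0.2381]
tool_rot: [-1.781, 2.565, -0.035]
contact_force: [-0.4, 0.6, -1.1]
gripper_width: 0.716
gripper_force: 65.2
```

>>> drive_tool(steps="-0.93 0.73 0 0;-0.93 0.73 0 0;-0.93 0.73 0 0;-0.93 0.73 0 0;-0.93 0.73 0 0;-0.93 0.73 0 0;-0.93 0.73 0 0;-0.93 0.73 0 0;-0.93 0.73 0 0;-0.93 0.73 0 0;0 0 0 0;0 0 0 0")

```text
time: 43.6
eef_pos: [0.4462, 0.2311, 0.2348]
tool_rot: [-1.785, 2.568, -0.032]
contact_force: [-0.4, -0.1, -1.0]
gripper_width: 0.72
gripper_force: 65.3
```

>>> drive_tool(steps="0 0 -1 0;0 0 -1 0;0 0 -1 0;0 0 -0.7 0;0 0 0 0;0 0 0 0")

```text
time: 44.2
eef_pos: [0.4469, 0.2305, 0.1611]
tool_rot: [-1.783, 2.57, -0.032]
contact_force: [-0.4, 0.4, -0.3]
gripper_width: 0.717
gripper_force: 65.3
```

>>> drive_tool(steps="-0.02 0.06 -0.4 0;0 0 -0.4 0;0 0 -0.3 0;0 0 -0.2 0;0 0 -0.2 0;0 0 -0.1 0;0 0 -0.05 0;0 0 0 0;0 0 0 0")

```text
time: 45.1
eef_pos: [0.4462, 0.2323, 0.1283]
tool_rot: [-1.784, 2.568, -0.032]
contact_force: [0.4, 0.3, -1.2]
gripper_width: 0.716
gripper_force: 65.3
```

>>> drive_tool(steps="0 0 -0.05 0;0 0 0 0;0 0 0 0")

```text
time: 45.4
eef_pos: [0.4464, 0.2324, 0.1278]
tool_rot: [-1.783, 2.568, -0.032]
contact_force: [-0.3, 0.3, 4.5]
gripper_width: 0.713
gripper_force: 65.9
```

Seated, with 4.5 N contact. Releasing.

>>> drive_tool(steps="0 0 0 0;0 0 0 0;0 0 0 0;0 0 0.2 0;0 0 0.5 0;0 0 1 0;0 0 1 0;0 0 1 0;0 0 1 0;0 0 1 0;0 0 1 0", gripper=1)

```text
time: 46.5
eef_pos: [0.4461, 0.2322, 0.2629]
tool_rot: [-1.783, 2.568, -0.032]
contact_force: [-0.6, 0.4, -0.5]
gripper_width: 0.998
gripper_force: 0.0
```

```bash
python3 - <<'E'
from h import *
look(dict(G=(.444,.234,.141),A=(.466,.03,Z),B=(.55,.043,Z)))
E
```

```text
scene G [array([0.4471, 0.2306]), np.float64(0.061), np.float64(0.0895)]
scene A [array([0.4666, 0.029 ]), np.float64(0.0626), np.float64(0.077)]
scene B [array([0.5504, 0.0423]), np.float64(0.0624), np.float64(0.0743)]
top G [array([0.4465, 0.2007]), np.float64(0.0556), np.float64(0.033)]
top A [array([0.4672, 0.04  ]), np.float64(0.0524), np.float64(0.0512)]
top B [array([0.5375, 0.0462]), np.float64(0.0511), np.float64(0.0506)]
```

>>> drive_tool(steps="0.52 -0.95 0 0;0.52 -0.95 0 0;0.52 -0.95 0 0;0.52 -0.95 0 0;0.52 -0.95 0 0;0.52 -0.95 0 0;0.52 -0.95 0 0;0.52 -0.95 0 0;0.52 -0.95 0 0;0.52 -0.95 0 0;0 0 -1 0;0 0 -1 0")

```text
time: 47.8
eef_pos: [0.5505, 0.0414, 0.2203]
tool_rot: [-1.782, 2.569, -0.032]
contact_force: [0.4, 0.2, -1.1]
gripper_width: 0.999
gripper_force: 0.0
```

>>> drive_tool(steps="0 0 -1 0;0 0 -1 0;0 0 -1 0;0 0 -1 0;0 0 -1 0;0 0 -1 0;0 0 -1 0;0 0 -0.6 0;0 0 0 0;0 0 0 0")

```text
time: 48.8
eef_pos: [0.5501, 0.0422, 0.0694]
tool_rot: [-1.784, 2.569, -0.032]
contact_force: [-0.4, 0.5, 1.7]
gripper_width: 0.997
gripper_force: 0.0
```

>>> drive_tool(steps="0 0 -0.8 0;0 0 -0.7 0;0 0 -0.4 0;0 0 0 0;0 0 0 0")

```text
time: 49.3
eef_pos: [0.5505, 0.0422, 0.0319]
tool_rot: [-1.783, 2.568, -0.032]
contact_force: [0.7, -0.2, 0.3]
gripper_width: 1.002
gripper_force: 0.0
```

>>> drive_tool(steps="0 0 0 0;0 0 0 0;0 0 0 0;0 0 0 0;0 0 0 0;0 0 0 0", gripper=-1)

```text
time: 49.9
eef_pos: [0.5508, 0.0423, 0.0327]
tool_rot: [-1.783, 2.567, -0.033]
contact_force: [-1.9, -0.7, 6.9]
gripper_width: 0.715
gripper_force: 64.3
```

>>> drive_tool(steps="0 0 0.5 0;0 0 1 0;0 0 1 0;0 0 1 0;0 0 1 0;0 0 1 0;0 0 1 0;0 0 1 0;0 0 1 0;0 0 1 0;0 0 1 0;0 0 0.5 0")

```text
time: 51.1
eef_pos: [0.5505, 0.0422, 0.2535]
tool_rot: [-1.782, 2.567, -0.034]
contact_force: [0.7, -0.1, -0.9]
gripper_width: 0.715
gripper_force: 65.5
```

>>> drive_tool(steps="-0.52 0.95 0 0;-0.52 0.95 0 0;-0.52 0.95 0 0;-0.52 0.95 0 0;-0.52 0.95 0 0;-0.52 0.95 0 0;-0.52 0.95 0 0;-0.52 0.95 0 0;-0.52 0.95 0 0;-0.52 0.95 0 0;0 0 0 0;0 0 0 0")

```text
time: 52.3
eef_pos: [0.4459, 0.2322, 0.2511]
tool_rot: [-1.785, 2.568, -0.032]
contact_force: [-0.7, 0.1, -1.2]
gripper_width: 0.71
gripper_force: 65.5
```

>>> drive_tool(steps="0.02 0 -1 0;0 0 -1 0;0 0 -1 0;0 0 -0.6 0;0 0 0 0;0 0 0 0")

```text
time: 52.9
eef_pos: [0.4468, 0.2319, 0.1796]
tool_rot: [-1.783, 2.569, -0.032]
contact_force: [0.3, -0.3, -1.3]
gripper_width: 0.713
gripper_force: 65.5
```

>>> drive_tool(steps="0 0 -0.4 0;0 0 -0.4 0;0 0 -0.3 0;0 0 -0.2 0;0 0 0 0;0 0 0 0")

```text
time: 53.5
eef_pos: [0.4464, 0.2322, 0.1531]
tool_rot: [-1.784, 2.569, -0.032]
contact_force: [0.3, 0.1, -0.4]
gripper_width: 0.713
gripper_force: 65.5
```

>>> drive_tool(steps="0 0 -0.2 0;0 0 -0.1 0;0 0 -0.08 0;0 0 -0.03 0;0 0 0 0;0 0 0 0")

```text
time: 54.1
eef_pos: [0.4466, 0.2324, 0.1457]
tool_rot: [-1.783, 2.568, -0.032]
contact_force: [-1.2, -1.2, 4.2]
gripper_width: 0.717
gripper_force: 66.2
```

>>> drive_tool(steps="0 0 0 0;0 0 0 0;0 0 0 0;0 0 0.2 0;0 0 0.5 0;0 0 1 0;0 0 1 0;0 0 1 0;0 0 1 0;0 0 1 0;0 0 1 0", gripper=1)

```text
time: 55.2
eef_pos: [0.4465, 0.2322, 0.2807]
tool_rot: [-1.783, 2.568, -0.032]
contact_force: [1.4, 0.4, 0.1]
gripper_width: 1.002
gripper_force: 0.0
```

```bash
python3 - <<'E'
from h import *
look(dict(G=(.444,.234,.159),A=(.466,.03,Z)))
d=dict(np.load('pics/sceneL.npz')); cv2.imwrite('pics/c1.png',cv2.resize(d['image'][90:260,130:330,::-1],(706,600),interpolation=cv2.INTER_CUBIC))
E
```

```text
scene G [array([0.4487, 0.2307]), np.float64(0.0619), np.float64(0.0888)]
scene A [array([0.4666, 0.029 ]), np.float64(0.0626), np.float64(0.0764)]
top G [array([0.4465, 0.2024]), np.float64(0.0586), np.float64(0.0344)]
top A [array([0.467 , 0.0336]), np.float64(0.0564), np.float64(0.061)]
```

View pics/c1.png

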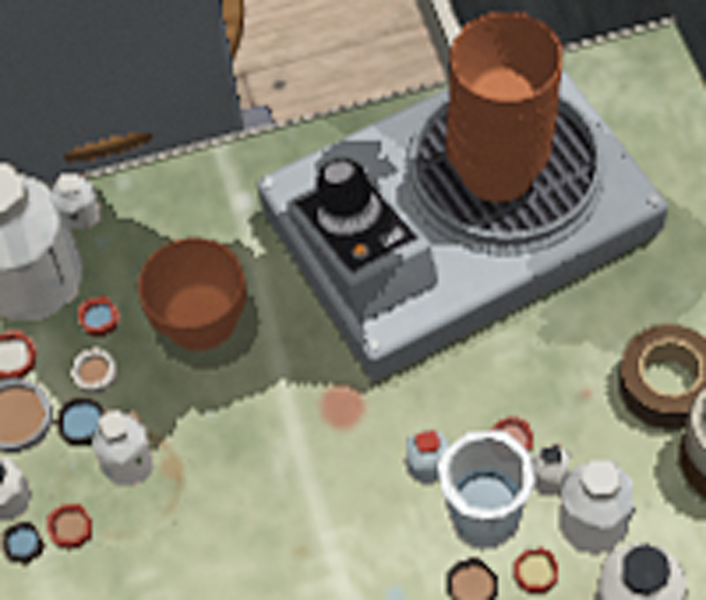

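The five-bowl stack is upright at crop (505,110). Bowl A, at crop (192,295), is clear all round.

>>> drive_tool(steps="0.09 -0.92 0 0;0.09 -0.92 0 0;0.09 -0.92 0 0;0.09 -0.92 0 0;0.09 -0.92 0 0;0.09 -0.92 0 0;0.09 -0.92 0 0;0.09 -0.92 0 0;0.09 -0.92 0 0;0.09 -0.92 0 0;0.09 -0.92 0 0;0 0 -1 0")

```text
time: 56.5
eef_pos: [0.4674, 0.0282, 0.2603]
tool_rot: [-1.779, 2.568, -0.035]
contact_force: [0.1, -0.1, -0.2]
gripper_width: 0.999
gripper_force: 0.0
```

>>> drive_tool(steps="0 0 -1 0;0 0 -1 0;0 0 -1 0;0 0 -1 0;0 0 -1 0;0 0 -1 0;0 0 -1 0;0 0 -1 0;0 0 -0.8 0;0 0 0 0;0 0 0 0")

```text
time: 57.6
eef_pos: [0.4659, 0.0298, 0.0828]
tool_rot: [-1.784, 2.569, -0.031]
contact_force: [-0.5, 0.9, 0.0]
gripper_width: 1.005
gripper_force: 0.0
```

>>> drive_tool(steps="0 0 -0.9 0;0 0 -0.8 0;0 0 -0.5 0;0 0 -0.3 0;0 0 0 0;0 0 0 0")

```text
time: 58.2
eef_pos: [0.4667, 0.0298, 0.0335]
tool_rot: [-1.783, 2.568, -0.032]
contact_force: [-0.3, 0.8, 0.2]
gripper_width: 1.002
gripper_force: 0.0
```

>>> drive_tool(steps="0 0 0 0;0 0 0 0;0 0 0 0;0 0 0 0;0 0 0 0;0 0 0 0", gripper=-1)

```text
time: 58.8
eef_pos: [0.4669, 0.0299, 0.0346]
tool_rot: [-1.783, 2.567, -0.033]
contact_force: [-4.2, 0.4, 11.0]
gripper_width: 0.72
gripper_force: 62.2
```

>>> drive_tool(steps="0 0 0.5 0;0 0 1 0;0 0 1 0;0 0 1 0;0 0 1 0;0 0 1 0;0 0 1 0;0 0 1 0;0 0 1 0;0 0 1 0;0 0 1 0;0 0 1 0")

```text
time: 60.0
eef_pos: [0.466, 0.0298, 0.2642]
tool_rot: [-1.784, 2.568, -0.032]
contact_force: [0.2, -0.0, -1.4]
gripper_width: 0.718
gripper_force: 65.1
```

>>> drive_tool(steps="-0.09 0.92 0.2 0;-0.09 0.92 0.2 0;-0.09 0.92 0 0;-0.09 0.92 0 0;-0.09 0.92 0 0;-0.09 0.92 0 0;-0.09 0.92 0 0;-0.09 0.92 0 0;-0.09 0.92 0 0;-0.09 0.92 0 0;-0.09 0.92 0 0;0 0 0 0")

```text
time: 61.2
eef_pos: [0.4462, 0.2337, 0.271]
tool_rot: [-1.787, 2.566, -0.031]
contact_force: [0.3, -1.6, -0.7]
gripper_width: 0.716
gripper_force: 65.1
```

>>> drive_tool(steps="0 0 -1 0;0 0 -1 0;0 0 -1 0;0 0 -0.6 0;0 0 0 0;0 0 0 0")

```text
time: 61.8
eef_pos: [0.4466, 0.2319, 0.1996]
tool_rot: [-1.783, 2.569, -0.032]
contact_force: [0.2, -0.8, -0.3]
gripper_width: 0.711
gripper_force: 65.2
```

>>> drive_tool(steps="0 0 -0.4 0;0 0 -0.3 0;0 0 -0.2 0;0 0 -0.2 0;0 0 0 0;0 0 0 0")

```text
time: 62.4
eef_pos: [0.4464, 0.2322, 0.1769]
tool_rot: [-1.784, 2.569, -0.032]
contact_force: [-1.2, -0.9, -1.4]
gripper_width: 0.717
gripper_force: 65.2
```

>>> drive_tool(steps="0 0 -0.2 0;0 0 -0.2 0;0 0 -0.1 0;0 0 -0.05 0;0 0 0 0;0 0 0 0")

```text
time: 63.0
eef_pos: [0.4464, 0.2322, 0.1659]
tool_rot: [-1.784, 2.569, -0.032]
contact_force: [0.7, 1.8, -1.4]
gripper_width: 0.715
gripper_force: 65.2
```

>>> drive_tool(steps="0 0 -0.08 0;0 0 0 0;0 0 0 0")

```text
time: 63.3
eef_pos: [0.4469, 0.2325, 0.1656]
tool_rot: [-1.783, 2.567, -0.032]
contact_force: [-1.5, 1.0, 6.4]
gripper_width: 0.716
gripper_force: 66.0
```

>>> drive_tool(steps="0 0 0 0;0 0 0 0;0 0 0 0;0 0 0.2 0;0 0 0.5 0;0 0 1 0;0 0 1 0;0 0 1 0;0 0 1 0;0 0 1 0;0 0 0 0;0 0 0 0", gripper=1)

```text
time: 64.5
eef_pos: [0.4467, 0.2323, 0.2786]
tool_rot: [-1.783, 2.568, -0.032]
contact_force: [-0.3, -0.2, -0.1]
gripper_width: 1.002
gripper_force: 0.0
```

```bash
python3 - <<'E'
from h import *
look(dict(G=(.444,.234,.177)))
d=dict(np.load('pics/sceneL.npz')); cv2.imwrite('pics/c2.png',cv2.resize(d['image'][80:240,160:360,::-1],(750,600),interpolation=cv2.INTER_CUBIC))
E
```

```text
scene G [array([0.4463, 0.2314]), np.float64(0.0607), np.float64(0.09)]
top G [array([0.4473, 0.198 ]), np.float64(0.0552), np.float64(0.0315)]
```

View pics/c2.png

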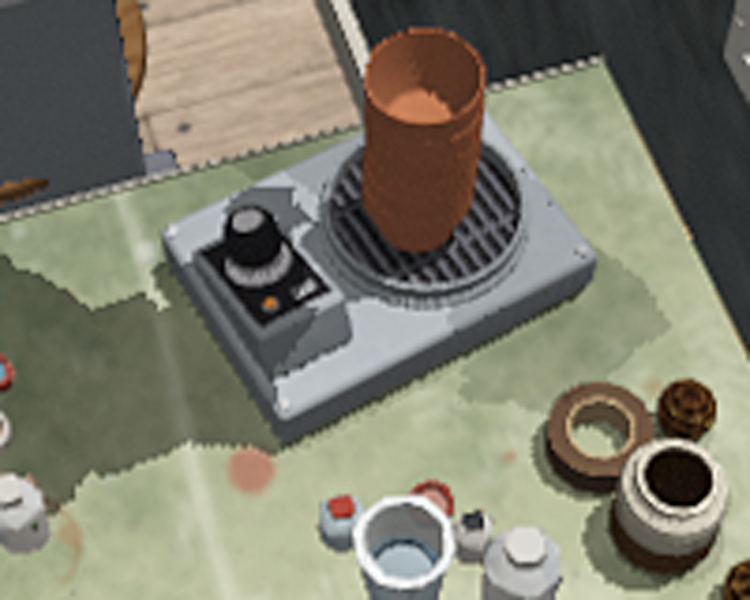

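The six-bowl stack stands upright, with its rim at crop (425,75). Before pulling the knob beside it, I'm checking knuckle clearance from the earlier picture.

```bash
python3 - <<'E'
from h import *
d=dict(np.load('pics/sceneL.npz')); u,v=[int(a) for a in proj(d,(.45,.13,.1))]
yb=np.array([-np.sin(.205),np.cos(.205)])
for z in(.12,.14,.16,.18):
    for p in((95,200),(488,75)):
        q=onplane(d,u-50+p[0]/6,v-45+p[1]/6,z)[:2]-(.4518,.13); print(z,p,'along f',round(q@yb,3),'across',round(q@[yb[1],-yb[0]],3))
E
```

```text
0.12 (95, 200) along f -0.053 across -0.05
0.12 (488, 75) along f 0.089 across -0.03
0.14 (95, 200) along f -0.057 across -0.036
0.14 (488, 75) along f 0.081 across -0.016
0.16 (95, 200) along f -0.061 across -0.022
0.16 (488, 75) along f 0.074 across -0.002
0.18 (95, 200) along f -0.065 across -0.008
0.18 (488, 75) along f 0.066 across 0.011
```

Knuckle ends reach ±65 mm at z≈.18, so I'll turn the grasp by 0.35 rad to keep them clear of the stack.

>>> drive_tool(steps="0.03 -0.55 0 -0.92;0.03 -0.55 0 -0.92;0.03 -0.55 0 -0.92;0.03 -0.55 0 -0.92;0.03 -0.55 0 -0.92;0.03 -0.55 0 -0.92;0.03 -0.55 0 -0.92;0.03 -0.55 0 -0.92;0.03 -0.55 0 -0.92;0 0 0 0;0 0 0 0", gripper=0.2)

```text
time: 65.7
eef_pos: [0.4516, 0.1332, 0.2776]
tool_rot: [-0.856, 3.017, -0.037]
contact_force: [0.1, -0.5, 0.4]
gripper_width: 0.602
gripper_force: 0.0
```

>>> drive_tool(steps="0 0 -1 0;0 0 -1 0;0 0 -1 0;0 0 -1 0;0 0 -1 0;0 0 -1 0;0 0 -1 0;0 0 -0.6 0;0 0 0 0;0 0 0 0")

```text
time: 66.7
eef_pos: [0.4519, 0.1335, 0.1266]
tool_rot: [-0.855, 3.016, -0.037]
contact_force: [0.4, -0.8, 0.1]
gripper_width: 0.6
gripper_force: 0.0
```

>>> drive_tool(steps="0 0 -0.8 0;0 0 -0.7 0;0 0 -0.6 0;0 0 -0.5 0;0 0 0 0;0 0 0 0")

```text
time: 67.3
eef_pos: [0.452, 0.1332, 0.0746]
tool_rot: [-0.853, 3.016, -0.037]
contact_force: [0.1, 0.1, -0.1]
gripper_width: 0.602
gripper_force: 0.0
```

```bash
python3 - <<'E'
from h import *
d=cams.get_image('scene'); u,v=[int(a) for a in proj(d,(.45,.17,.12))]
cv2.imwrite('pics/d1.png',cv2.resize(d['image'][v-60:v+40,u-60:u+60,::-1],(720,600),interpolation=cv2.INTER_CUBIC))
E
```

```text
(no output)
```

View pics/d1.png

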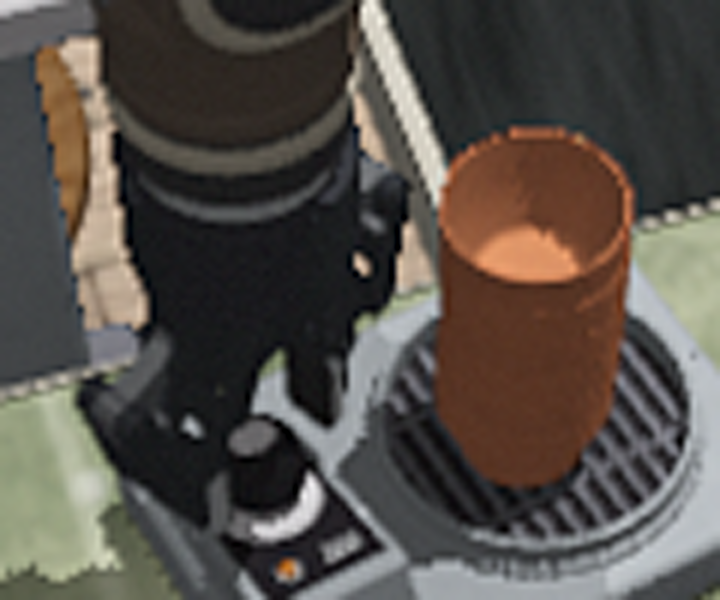

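The hand straddles the knob and the knuckle at crop (405,180) stays clear of the stack. Lowering 2 mm, closing, then pulling.

>>> drive_tool(steps="0 0 -0.1 0;0 0 0 0")

```text
time: 67.55
eef_pos: [0.4521, 0.1333, 0.0725]
tool_rot: [-0.853, 3.016, -0.037]
contact_force: [-0.2, -0.4, 0.7]
gripper_width: 0.597
gripper_force: 0.0
```

>>> drive_tool(steps="0 0 0 0;0 0 0 0;0 0 0 0;0 0 0 0;0 0 0 0;0 0 0 0", gripper=-1)

```text
time: 68.15
eef_pos: [0.4521, 0.133, 0.0729]
tool_rot: [-0.853, 3.015, -0.038]
contact_force: [-1.4, -1.2, 5.3]
gripper_width: 0.327
gripper_force: 58.8
```

>>> drive_tool(steps="-0.05 -0.01 0.16 0;-0.05 -0.01 0.16 0;-0.05 -0.01 0.16 0;-0.05 -0.01 0.16 0;0 0 0 0;0 0 0 0;0 0 0 0")

```text
time: 68.85
eef_pos: [0.4485, 0.1323, 0.0845]
tool_rot: [-0.853, 3.016, -0.038]
contact_force: [5.6, -0.5, -9.3]
gripper_width: 0.324
gripper_force: 63.6
```

>>> drive_tool(steps="-0.02 0 0.05 0;0 0 0 0;0 0 0 0")

```text
time: 69.15
eef_pos: [0.4484, 0.1323, 0.0847]
tool_rot: [-0.853, 3.016, -0.039]
contact_force: [11.9, 0.6, -18.6]
gripper_width: 0.324
gripper_force: 62.9
```

```bash
python3 - <<'E'
from h import *
d=cams.get_image('scene'); u,v=[int(a) for a in proj(d,(.45,.17,.12))]
cv2.imwrite('pics/d2.png',cv2.resize(d['image'][v-60:v+40,u-60:u+60,::-1],(720,600),interpolation=cv2.INTER_CUBIC))
E
```

```text
(no output)
```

View pics/d2.png

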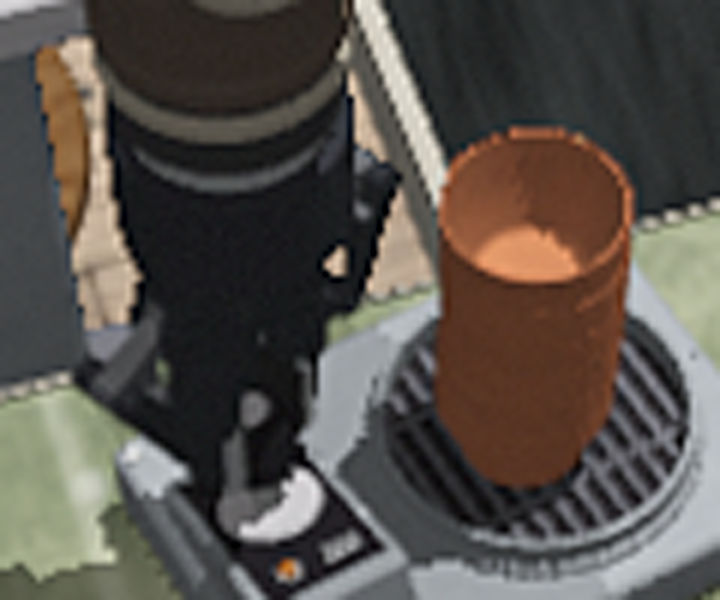

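The knob is at its hard stop: force rose to 22 N with no further motion, and the cap is up at crop (252,408). The stack is undisturbed. Releasing and withdrawing.

>>> drive_tool(steps="0 0 0 0;0 0 0 0;0 0 0 0;0 0 0 0;0 0 0.5 0;0 0 1 0;0 0 1 0;0 0 1 0;0 0 1 0;0 0 1 0;0 0 1 0;0 0 1 0", gripper=0.2)

```text
time: 70.4
eef_pos: [0.4473, 0.1324, 0.238]
tool_rot: [-0.853, 3.015, -0.037]
contact_force: [-0.0, -0.1, 0.5]
gripper_width: 0.599
gripper_force: 0.0
```

>>> drive_tool(steps="0 0 1 0;0 0 1 0;0 0 1 0;0 0 0 0;0 0 0 0;0 0 0 0;0 0 0 0;0 0 0 0")

```text
time: 71.2
eef_pos: [0.4471, 0.1323, 0.2954]
tool_rot: [-0.854, 3.017, -0.037]
contact_force: [-1.0, 0.3, -0.5]
gripper_width: 0.598
gripper_force: 0.0
```

```bash
python3 - <<'E'
from h import *
look(dict(G=(.444,.234,.177))); s=bot.sense(); print(s['contact_force'],s['eef_pos'],s['time'])
d=dict(np.load('pics/sceneL.npz')); 
a=dict(np.load('pics/scene0.npz'))['image'].astype(int); print('knob area diff',np.abs(a-d['image'])[130:155,218:235].mean())
print(bot.hand_in())
E
```

```text
scene G [array([0.4463, 0.2323]), np.float64(0.0625), np.float64(0.0903)]
top G None
[-0.2958647  -0.44889721 -0.23030144] [0.44725652 0.13232788 0.29564714] 71.3
knob area diff 12.824313725490196
the job is handed in; nothing more can be done
None
```

I handed the job in at 71 s: I pulled and released the knob, nested all six bowls in one upright stack on the grille, and pulled and released the knob again; no verdict came back, and I did not check the last spring-back by eye.

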